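Hang the guard on the polishing hood and set its speed dial

ROBOT

A 6-joint arm with a two-finger parallel gripper is mounted at the origin on the work surface. World frame = base frame: x ahead of the robot, y to its left, z up, the work surface at z = 0. Lengths are in m, angles in degrees, forces in N, time in s.
With the tool pointing down it reaches from about 0.25 to 0.725 m from the base axis. Payload 9.7 kg.
Tool frame: the origin (TCP) lies at the very end of the fingers, on their centre line; the grasp point (between the pads) lies 19 mm behind it; z points along the fingers, y is the line along which they close (so a half turn about z gives the same grasp; the last joint's range is limited). The gripper opens to 85 mm and grips with 20 to 120 N. Pads are 22 mm wide; open, the fingers measure 114 mm over their backs; the gripper's body (76 mm by 85 mm) begins 54 mm behind the grasp point. The pads swing forward as they close: fully open they stand 13 mm farther back than shut.
Start: joints at [75.229, 4.979, 10.078, 95.1, 0, 90], TCP at [0.14, 0.532, 0.209] pointing down, gripper open.
Joint ranges: [-179.16, 179.16], [-48.56, 103.87], [-65.8, 70.77], [-126.05, 130.52], [-82.76, 87.17], [-180, 180]. Speed limits (degrees/s): [127.2, 127.2, 147.25, 180, 180, 180].

INTERFACE

Orientations are given as [roll, pitch, yaw] about the fixed x, y, z axes, in that order (R = Rz(yaw) Ry(pitch) Rx(roll)).
In Python, from workcell import bot gives the robot as it stands.
- The arm moves only by the tool step_arm, never from a script. Its argument "targets" is a list of rows, each a list of 3 entries, a list of its own where there are three numbers: the opening, from 0 (shut) to 1 (fully open), then the shift along the world's x, y, z in mm, then the turn, a rotation vector about the world's x, y, z in rad. In form: [[grip, [tx, ty, tz], [wx, wy, wz]], ...]. A call has 1 to 8 rows; each row is the pose to reach, as a shift and turn from the pose commanded when the call began; what a row does not reach only later rows make up. A row lasts 1/10 s, in which the tool goes at most 50 mm and 8.59 degrees, less where a joint would pass 70% of its speed; a pose out of reach is approached as far as the arm can. A call with a gripper value outside its range is refused whole. The fingers move at their own pace and stop on an object; "force" is the grip in N (left out, the last holds). Time passes only in rows, so rows that repeat a pose let the fingers close. It gives the time, the measured TCP pose, the force, the opening and the grip force at its end, in the units of the state.
- bot.get_obs(): the state, without advancing time (a new reading comes with each control period).
- bot.camera(name): name is "scene" or "top" or "wrist"; returns (picture, depth): 400x640x3 uint8, red, green, blue; 400x640 float32, m along the optical axis (not along the pixel's ray), 0 where there is no reading.
- bot.camera_params(name): a dict with "K" (3x3 intrinsics, pixels), "k1" (the pictures are not rectified: a ray, as slopes to the right and down, at radius r is drawn at 1 + k1 r^2 times it, then the intrinsics apply), "R" (3x3) and "t" (3): a world point X has camera coordinates R X + t. Camera axes: x right, y down, z forward; pixel columns grow to the right and rows downward; lengths in m; the calibration is good to about 2 mm. A picture is of the moment at which its call begins: read the wrist's pose just before it. camera_params takes no time and is no camera call; for the wrist camera it gives the pose at the moment of the call.
- bot.job_done(): hands the job in; it is judged then, once.
The state is a dict: "time": time; "q": joint angles; "qd": joint speeds; "joint_efforts": joint torques, N m; "ee_pos": TCP position; "tcp_rot": TCP orientation; "wrist_force": force on the tool from outside, world axes, zero at the start; "torque": the same for the moment, N m; "opening": finger opening in m; "grasp_force": force on a finger pad.
Only numpy, scipy, OpenCV 4.12 (cv2) and the standard library are available. Lean on these libraries where they do the work, as an engineer would, in place of code of your own. Each camera call takes 0.05 s, during which the arm holds its last target. There are 200 camera calls.

TASK

Take the guard from its wooden rack and gently lower it onto the two hinge pins of the polishing hood, so that both sockets sit fully down and the guard hangs closed across the hood's open front; let go of it. Then turn the speed dial on the hood's roof so that its white pointer line points at the steel set tab on the rim of the scale, and let go. Leave the set tab and everything else on the bench where it is.

Things in the scene. Friction and masses are not known exactly. Their poses are not given: they have to be found in the camera images.
- hood: Small grey polishing hood, a fixed steel box 200 deep (x), 220 wide (y), 140 high, open at its front, its own -x side. Origin under its centre, on the table. On its roof: the dial (axis at x +20, y +40), a round dust duct stub (foot radius 33, 75 tall, at x +55, y -65) and a loose tin. Two hinge brackets stick out 22 from the front face near its -y edge, one above the other.
- pintle_low (a point): Foot of the lower hinge pin, on top of its ledge (18 wide, 7 thick), 32 above the table, 16 in front of the hood's front face (hood x -116, y -94). The upright pin is 8 in diameter, 14 tall, its top 5 mm tapered. The space in front of the hood is free for at least 70 from the front face.
- pintle_high (a point): Foot of the upper hinge pin, an identical pin exactly 90 above the lower one. Its ledge overhangs the lower pin, so the guard cannot come straight down from high above: bring it in level from the front, with its socket bottoms 16 to 40 mm above the ledges, then lower.
- guard: Loose aluminium-framed guard with a clear window, 0.24 to 0.42 kg, an upright panel: 160 wide (own y, -80 to +80), 125 high (z), 8 thick (x), origin at the middle of its lower edge. Hung and closed, its axes are parallel to the hood's, its origin at hood x -116, y 0, 20 above the table. Two tubular hinge sockets, open right through, 11 bore, 17 outside, 20 long, stick out at its -y edge.
- guard_grip (a point): Middle of the guard's grip tab, on the centre of its upper edge and practically over its centre of mass: a plate 12 thick (guard x), 50 wide (guard y), from 125 to 170 above the guard's lower edge; this point is at 148. Pinch it from above across its thickness; from 125 down to the lower edge is the frame.
- socket_low (a point): Bottom mouth of the lower socket, on its axis: guard (0, -94, 12). It lies on pintle_low when seated.
- socket_high (a point): Bottom mouth of the upper socket, on its axis: guard (0, -94, 102). It lies on pintle_high when seated.
- rack: Fixed wooden rack, 75 (x) by 150 (y), 40 high, origin under its centre. The guard stands in its 12 mm wide slots (along the rack's y), which are 25 deep with their floor 15 above the table; lift it more than 30 mm to be free.
- dial (a joint): Angle of the speed dial in rad, 0 to 5, growing clockwise seen from above; at 0 the pointer points along the hood's -x. Stiff (0.05 N m), it stays where left. A black disc (radius 30, 8 tall, foot 142 above the table) carries a bar grip 50 long, 14 thick, 26 tall (150 to 176 above the table). A white line along the bar's top runs to its pointing end.
- dial_grip (a point): Point on the dial's axis (which is vertical), inside the bar grip, 164 above the table, 12 below the bar's top.
- dial_pointer (a point): Point in front of the pointing end of the bar, 34 from the dial's axis: it turns with the dial and shows where the pointer points.
- tab_mark (a point): The point, 34 from the dial's axis, where dial_pointer must come, right in front of the set tab: a fixed bare steel clip 16 by 10 by 8 on the rim of the flat round aluminium scale plate (radius 47, 11 black ticks 0.5 rad apart), 42 to 58 from the axis, with a small nib inwards. It is 0.7 to 3.2 rad clockwise of the pointer at the start.
- lamp: Fixed bench lamp: round foot of radius 40, thin upright column (radius 8) at its origin, to 317 above the table, with a small round head 60 from the column on the side away from the robot. It stands between rack and hood: carry the guard round it.
- jar: Bystander: glass jar, radius 30, 70 tall, origin at the foot.
- bottle: Bystander: amber bottle, radius 22, 115 tall, origin at the foot.
- cup: Bystander: dark steel cup with three tools standing in it, radius 32, 122 tall, origin at the foot.
- cone: Bystander: upright wooden ring cone, foot radius 24, 105 tall, beside the hood's -y side.
- block: Bystander: small steel bench block with a wooden top, 64 square, 34 tall, beside the hood's +y side.
- tin: Bystander: flat round steel tin, radius 18, 20 tall, on the hood's roof near its front corner on the +y side.
- hammer: Bystander: hammer lying on the table, 200 long.
Things that resemble listed ones, but are neither listed nor needed, are in the scene too. What is meant by the guard is not purple or red, and is the larger of those in its own colour.

How it is judged (in metres and radians):
On the way, in this order (a step that is already met when the one before it is completed fails the run):
1. the guard hangs closed on both hinge pins, fully down, and is let go (distance between socket_low and pintle_low below 0.006 m and distance between socket_high and pintle_high below 0.006 m and angle between the x axis of guard and the x axis of hood, either way round below 0.2 rad and y of guard in the frame of hood above -0.05 m and contact force between the fingers and guard below 0.1 N and linear speed of guard below 0.02 m/s), for 0.2 s.
2. the dial points at the set tab (horizontal distance between dial_pointer and tab_mark below 0.0036 m), for 0.2 s.
At the end, for the whole second after the job is handed in: Both sockets within 6 mm of the feet of their pins, guard closed to within 0.2 rad and at rest; dial pointer within 3.6 mm (6 degrees) of the set mark; both released (all of step 1 and horizontal distance between dial_pointer and tab_mark below 0.0036 m and contact force between the fingers and hood below 0.1 N); the robot touches nothing.
It fails at once if the guard is dropped onto the pins (faster than 0.3 m/s) (distance between socket_low and pintle_low below 0.02 m and linear speed of guard above 0.3 m/s).
It fails at once if the guard is tipped over (angle between guard's own z axis and vertical above 0.8 rad).
It fails at once if a bystander is shifted by more than 25 mm (distance of any of jar, bottle, cup, cone, block, tin, hammer from where it was at the start of the episode above 0.025 m).
It also fails if it takes over 72 s, if anything falls off the work surface, if the arm or the gripper's body presses on something with over 40 N, if the wrist force passes 120 N, or if a joint passes its speed limit or range.

## Working session

There is one attempt and no reset: what is moved stays moved. The work goes in short steps, Python scripts to look and compute and a tool call to move; the robot and the scene stay as the last step left them, time stands still between calls to the robot, and variables do not carry over. Pictures are saved under pics/ and viewed, at most 10 in all, crops included, and the job is handed in when it is done.

Besides the shell and the picture viewer there is one more tool, called after "Call:" in YAML: its name, and indented under it one key for each argument. step_arm: Moves the arm, as the interface text tells. Its arguments: {"type":"object","properties":{"targets":{"type":"array","items":{"type":"array"}},"force":{"type":"number"}},"required":["targets"]}

```bash
ls; mkdir -p pics; cat > h.py <<'E'
import numpy as np, cv2
from workcell import bot
def shot(n):
    P=bot.camera_params(n); im,d=bot.camera(n); return im,d,P
def cloud(d,P):
    h,w=d.shape; v,u=np.mgrid[:h,:w].astype(float)
    K=P["K"]; pts=cv2.undistortPoints(np.stack([u.ravel(),v.ravel()],1)[:,None],np.array(K),np.array([P["k1"],0,0,0.]))[:,0]
    c=np.c_[pts*d.ravel()[:,None],d.ravel()]
    X=(c-P["t"])@np.array(P["R"]); X[d.ravel()==0]=np.nan
    return X.reshape(h,w,3)
def proj(X,P):
    R=np.array(P["R"]); return cv2.projectPoints(np.array(X,float).reshape(-1,1,3),cv2.Rodrigues(R)[0],np.array(P["t"],float),np.array(P["K"]),np.array([P["k1"],0,0,0.]))[0][:,0]
E
python3 - <<'E'
from h import *
for n in ("top","scene"):
    im,d,P=shot(n); X=cloud(d,P)
    np.savez("%s.npz"%n,im=im,d=d,X=X)
    cv2.imwrite("pics/%s0.png"%n,im[...,::-1]); print(n,np.round(np.linalg.inv(P["R"])@-np.array(P["t"]),3),P["K"][0],P["k1"])
E
```

```text
pics
top [ 0.307 -0.132  1.351] [453.44463104   0.         320.95835382] -0.10002678905515826
scene [1.22  0.43  0.944] [427.77567838   0.         317.3426497 ] 0.005078872489467244
```

View pics/top0.png

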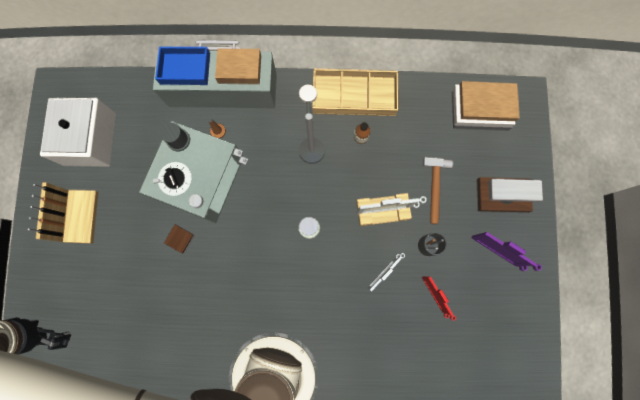

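View pics/scene0.png

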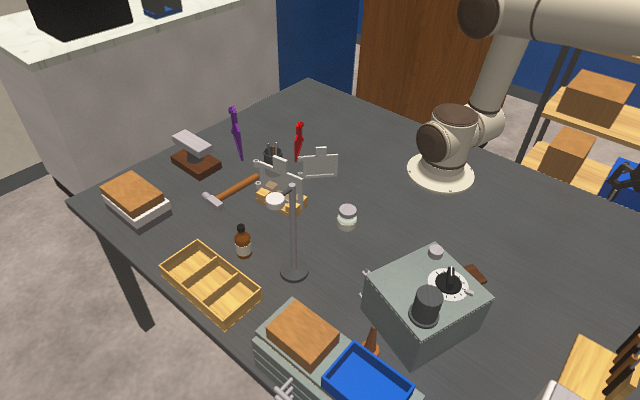

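The top view shows the guard candidates: aluminium in the rack (390,207), a small aluminium one (388,271), red (438,297) and purple (507,250). The larger aluminium one, standing in the rack, fits. The hood is at (190,170), with its brackets at (240,157) and the dial at (174,178).

```bash
python3 - <<'E'
from h import *
D=np.load("top.npz"); X=D["X"]; im=D["im"]
z=X[...,2]; v,u=np.mgrid[:400,:640]
def box(a,b,c,d): return (u>=a)&(u<b)&(v>=c)&(v<d)
def rect(m,name):
    p=X[m][:,:2]*1000; r=cv2.minAreaRect(p.astype(np.float32)); print(name,m.sum(),np.round(r[0],1),np.round(r[1],1),round(r[2],1),"zmed",round(np.median(X[m][:,2])*1000,1))
print("table",np.nanmedian(z[300:330,150:200]))
rect(box(120,250,110,225)&(z>.134)&(z<.148),"roof")
g=box(345,435,185,232)
rect(g&(z>.03)&(z<.05),"rack")
rect(g&(z>.12)&(z<.152),"guard top"); rect(g&(z>.165),"guard tab")
rect(box(360,412,245,300)&(z>.03),"small")
rect(box(230,252,145,170)&(z>.1)&(z<.16),"bracket")
for n,b,a in (("lampcol",(295,322,80,165),.2),("jar",(295,325,212,242),.05),("cup",(415,450,230,260),.06),("bottle",(350,375,115,145),.08),("cone",(205,230,118,142),.06),("duct",(160,192,118,155),.19),("tin",(185,206,190,210),.150),("dialbar",(155,195,158,198),.168)): rect(box(*b)&(z>a),n)
a=cv2.resize(im[180:300,340:460],None,fx=3.3,fy=3.3,interpolation=2); b=cv2.resize(im[110:230,130:250],None,fx=3.3,fy=3.3,interpolation=2)
cv2.imwrite("pics/crop1.png",np.hstack([a,b])[...,::-1])
E
```

```text
table -0.00014105018264977452
roof 4526 [575.6 242.3] [220.  222.8] 70.6 zmed 139.7
rack 476 [ 494.8 -320.8] [ 75.1 179.4] 8.5 zmed 39.1
guard top 195 [ 491.9 -318.4] [ 16.9 183.7] 10.1 zmed 138.6
guard tab 105 [ 492.7 -305.9] [12.8 49.6] 9.6 zmed 183.5
small 226 [ 312.1 -308.9] [ 11.9 137.3] 46.8 zmed 92.3
bracket 120 [632.1 118.8] [32.8 33.7] 11.2 zmed 125.3
lampcol 407 [709.7 -81. ] [40.6 88.6] 81.1 zmed 314.2
jar 275 [432.2 -88. ] [48.9 51.1] 1.4 zmed 69.3
cup 226 [ 392.3 -443.6] [60.6 63.4] 89.1 zmed 85.9
bottle 98 [ 718.5 -237.1] [32.3 25.9] 60.5 zmed 105.3
cone 142 [682.4 192.8] [94.8 49.2] 34.7 zmed 138.0
duct 376 [656.6 280.3] [53.1 53.4] 4.7 zmed 213.6
tin 124 [484.3 214.4] [30.3 32.3] 25.5 zmed 158.8
dialbar 106 [547.8 282.9] [53.6 15.2] 27.6 zmed 175.0
```

View pics/crop1.png

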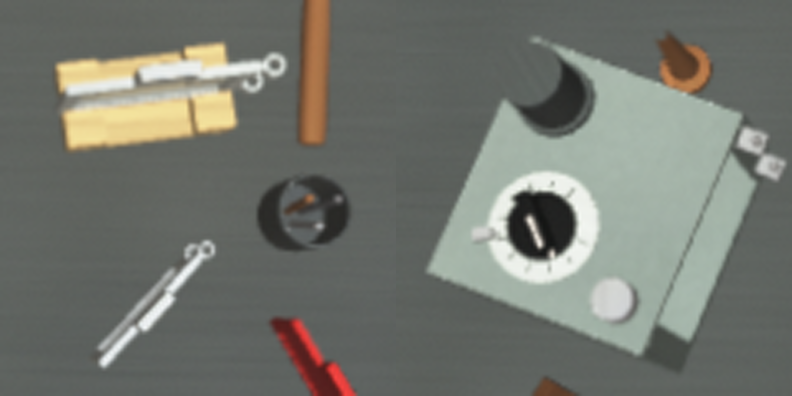

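```bash
python3 - <<'E'
from h import *
o=bot.get_obs(); print({k:np.round(o[k],3) for k in o})
P=bot.camera_params("wrist"); R=np.array(P["R"]); print("wrist cam pos",-R.T@P["t"],"axes",np.round(R,2),P["K"][0][0])
D=np.load("top.npz"); X=D["X"]; z=X[...,2]; v,u=np.mgrid[:400,:640]
m=((u>120)&(u<250)&(v>110)&(v<225)&(z>.136)&(z<.144)).astype(np.uint8)
m=cv2.morphologyEx(cv2.morphologyEx(m,cv2.MORPH_CLOSE,np.ones((5,5))),cv2.MORPH_OPEN,np.ones((11,11)))>0
from scipy.optimize import least_squares
# edges of the roof: hood-frame extents by robust percentiles over yaw
p=X[m&(z>.13)&(z<.15)][:,:2]*1000
r=cv2.minAreaRect(p.astype(np.float32)); print(r)
for n,b,a,c in (("col",(295,325,100,165),.05,.29),("foot",(295,330,130,170),.005,.04),("brk",(230,252,140,172),.118,.14),("brklow",(230,252,140,172),.02,.06)):
    q=X[(u>b[0])&(u<b[1])&(v>b[2])&(v<b[3])&(z>a)&(z<c)]; print(n,len(q),np.round(q.min(0)*1000),np.round(q.max(0)*1000),np.round(np.median(q,0)*1000))
m=(u>358)&(u<412)&(v>185)&(v<232)&(z>.177)
q=X[m][:,:2]*1000; print("tab",q.mean(0),cv2.minAreaRect(q.astype(np.float32)))
m=(u>345)&(u<405)&(v>185)&(v<232)&(z>.03)&(z<.046); q=X[m][:,:2]*1000; print("rack",cv2.minAreaRect(q.astype(np.float32)))
E
```

```text
{'time': np.float64(0.1), 'q': array([ 7.5229e+01,  5.0070e+00,  1.0039e+01,  9.5099e+01, -2.0000e-03,
        8.9999e+01]), 'qd': array([ 0.067, -0.069,  0.158,  0.036, -0.107,  0.088]), 'joint_efforts': array([-0.0000e+00, -5.2156e+01,  4.6565e+01,  1.6000e-02,  0.0000e+00,
       -0.0000e+00]), 'ee_pos': array([0.14 , 0.532, 0.208]), 'tcp_rot': array([-1.79933e+02,  2.00000e-03,  1.65230e+02]), 'wrist_force': array([ 0.038, -0.189,  0.567]), 'torque': array([ 0.008,  0.054, -0.   ]), 'grasp_force': np.float64(0.0), 'opening': np.float64(0.085)}
wrist cam pos [0.0595344  0.55396088 0.37107316] axes [[ 0.25  0.97 -0.  ]
 [ 0.91 -0.24  0.33]
 [ 0.32 -0.08 -0.95]] 286.2839968969649
((578.2044067382812, 250.46441650390625), (201.39366149902344, 222.1902313232422), 70.6033935546875)
col 170 [ 664. -124.   50.] [812. -80. 288.] [666. -89. 178.]
foot 456 [ 618. -139.    5.] [734. -43.  39.] [666. -89.  14.]
brk 88 [618. 101. 118.] [650. 132. 140.] [632. 122. 124.]
brklow 70 [619. 102.  21.] [648. 135.  55.] [628. 118.  32.]
tab [ 492.30167663 -306.07044003] ((492.7535095214844, -306.2872619628906), (12.697620391845703, 48.86117935180664), 9.958762168884277)
rack ((491.7358703613281, -301.7675476074219), (75.069091796875, 140.9713134765625), 8.345826148986816)
```

Call:
step_arm:
  targets:
    - [1,[10,-20,15],[0,0,0.07]]
    - [1,[25,-55,30],[0,0,0.14]]
    - [1,[40,-90,45],[0,0,0.21]]
    - [1,[54,-125,50],[0,0,0.28]]
    - [1,[68,-160,50],[0,0,0.35]]
    - [1,[83,-195,50],[0,0,0.42]]
    - [1,[98,-230,50],[0,0,0.49]]
    - [1,[98,-230,50],[0,0,0.49]]

```text
time: 0.9
ee_pos: [0.2392, 0.299, 0.2595]
tcp_rot: [-180.0, 0.1, -166.7]
wrist_force: [0.7, 0.5, -0.1]
opening: 0.0857
grasp_force: 0.0
```

```bash
python3 - <<'E'
from h import *
o=bot.get_obs(); print(o["time"],np.round(o["q"],1),np.round(o["ee_pos"],4),np.round(o["tcp_rot"],2))
E
```

```text
0.9 [ 51.4 -16.1  -3.6 102.4  -0.   38.1] [0.2392 0.299  0.2595] [-1.7999e+02  6.0000e-02 -1.6675e+02]
```

Call:
step_arm:
  targets:
    - [1,[16,-38,0],[0,0,0.09]]
    - [1,[32,-76,0],[0,0,0.18]]
    - [1,[48,-114,0],[0,0,0.27]]
    - [1,[64,-152,0],[0,0,0.36]]
    - [1,[80,-190,0],[0,0,0.45]]
    - [1,[96,-228,0],[0,0,0.54]]
    - [1,[112,-266,0],[0,0,0.63]]
    - [1,[128,-304,0],[0,0,0.72]]

```text
time: 1.7
ee_pos: [0.3667, -0.0035, 0.2589]
tcp_rot: [-180.0, 0.0, -125.3]
wrist_force: [1.9, 1.6, -1.0]
opening: 0.0854
grasp_force: 0.0
```

Call:
step_arm:
  targets:
    - [1,[16,-38,0],[0,0,0.09]]
    - [1,[32,-76,0],[0,0,0.18]]
    - [1,[48,-114,0],[0,0,0.27]]
    - [1,[64,-152,0],[0,0,0.36]]
    - [1,[80,-190,0],[0,0,0.45]]
    - [1,[96,-228,0],[0,0,0.54]]
    - [1,[112,-266,0],[0,0,0.63]]
    - [1,[126,-301,0],[0,0,0.79]]

```text
time: 2.5
ee_pos: [0.4932, -0.3046, 0.2581]
tcp_rot: [180.0, 0.0, -80.6]
wrist_force: [-0.3, 0.5, 0.6]
opening: 0.0855
grasp_force: 0.0
```

Call:
step_arm:
  targets:
    - [1,[0,0,0],[0,0,0]]
    - [1,[0,0,0],[0,0,0]]

```text
time: 2.7
ee_pos: [0.4926, -0.3034, 0.2576]
tcp_rot: [179.9, 0.1, -80.9]
wrist_force: [-0.6, 0.3, 0.3]
opening: 0.0857
grasp_force: 0.0
```

```bash
python3 - <<'E'
from h import *
o=bot.get_obs(); print(o["time"],np.round(o["q"],1),np.round(o["ee_pos"],4),np.round(o["tcp_rot"],2))
im,d,P=shot("wrist"); X=cloud(d,P); np.savez("w1.npz",im=im,X=X); cv2.imwrite("pics/w1.png",im[...,::-1])
z=X[...,2]
near=np.hypot(X[...,0]-.493,X[...,1]+.306)<.06
q=X[near&(z>.178)&(z<.195)][:,:2]*1000; print(len(q)); print("tab",q.mean(0),cv2.minAreaRect(q.astype(np.float32)))
E
```

```text
2.7 [ -31.6   10.7   21.9  101.4    0.  -130.7] [ 0.4926 -0.3034  0.2576] [ 1.799e+02  1.000e-01 -8.090e+01]
756
tab [ 496.05797594 -310.03314678] ((495.79058837890625, -309.13238525390625), (11.707926750183105, 49.121097564697266), 8.690027236938477)
```

View pics/w1.png

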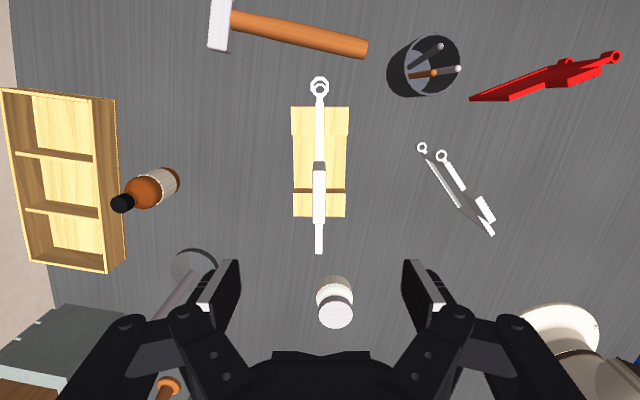

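The wrist view shows the rack guard: socket ring at (319,85) and tab at (319,165), centred between the fingertips (240 and 402). The camera sits on the socket side, which will help with the hinge fit. I'm descending to grip.

Call:
step_arm:
  targets:
    - [1,[1,-4,-20],[0,0,0]]
    - [1,[1,-4,-45],[0,0,0]]
    - [1,[1,-4,-70],[0,0,0]]
    - [1,[1,-4,-90],[0,0,0]]
    - [1,[1,-4,-105],[0,0,0]]
    - [1,[1,-4,-112],[0,0,0]]
    - [0.5,[1,-4,-112],[0,0,0]]
    - [0.3,[1,-4,-112],[0,0,0]]
  force: 50

```text
time: 3.55
ee_pos: [0.4935, -0.3068, 0.1481]
tcp_rot: [-179.9, -0.1, -80.7]
wrist_force: [0.1, -0.2, 0.1]
opening: 0.0589
grasp_force: 0.0
```

Call:
step_arm:
  targets:
    - [0.2,[0,0,0],[0,0,0]]
    - [0.1,[0,0,0],[0,0,0]]
    - [0,[0,0,0],[0,0,0]]
    - [0,[0,0,0],[0,0,0]]
    - [0,[0,0,0],[0,0,0]]
    - [0,[0,0,0],[0,0,0]]
  force: 50

```text
time: 4.15
ee_pos: [0.4935, -0.3073, 0.1476]
tcp_rot: [-179.9, -0.0, -80.8]
wrist_force: [0.0, 1.8, 4.7]
opening: 0.0107
grasp_force: 50.7
```

Call:
step_arm:
  targets:
    - [0,[0,0,8],[0,0,0]]
    - [0,[0,0,20],[0,0,0]]
    - [0,[0,0,35],[0,0,0]]
    - [0,[0,0,55],[0,0,0]]
    - [0,[0,0,75],[0,0,0]]
    - [0,[0,0,95],[0,0,0]]
    - [0,[-5,10,100],[0,0,0]]
    - [0,[-12,30,100],[0,0,0.04]]

```text
time: 4.95
ee_pos: [0.4812, -0.2774, 0.2474]
tcp_rot: [-180.0, -0.0, -78.5]
wrist_force: [-0.5, 0.1, -3.9]
opening: 0.0108
grasp_force: 49.6
```

Call:
step_arm:
  targets:
    - [0,[-5,25,0],[0,0,0.07]]
    - [0,[-10,50,0],[0,0,0.14]]
    - [0,[-15,75,0],[0,0,0.21]]
    - [0,[-20,100,0],[0,0,0.28]]
    - [0,[-20,125,0],[0,0,0.35]]
    - [0,[-20,150,0],[0,0,0.42]]
    - [0,[-20,175,0],[0,0,0.49]]
    - [0,[-20,200,0],[0,0,0.56]]

```text
time: 5.75
ee_pos: [0.4603, -0.0758, 0.2466]
tcp_rot: [180.0, 0.0, -46.2]
wrist_force: [0.8, -0.2, -2.5]
opening: 0.0106
grasp_force: 49.6
```

Call:
step_arm:
  targets:
    - [0,[0,25,0],[0,0,0.07]]
    - [0,[0,50,0],[0,0,0.14]]
    - [0,[6,75,0],[0,0,0.21]]
    - [0,[18,100,0],[0,0,0.28]]
    - [0,[30,120,0],[0,0,0.35]]
    - [0,[42,140,0],[0,0,0.42]]
    - [0,[54,155,0],[0,0,0.47]]
    - [0,[62,170,0],[0,0,0.472]]

```text
time: 6.55
ee_pos: [0.5231, 0.0939, 0.2464]
tcp_rot: [180.0, 0.1, -19.3]
wrist_force: [0.1, 0.0, -3.9]
opening: 0.0108
grasp_force: 49.5
```

```bash
python3 - <<'E'
from h import *
o=bot.get_obs(); print(o["time"],np.round(o["q"],1),np.round(o["ee_pos"],4),np.round(o["tcp_rot"],2),o["opening"],o["wrist_force"],o["torque"])
im,d,P=shot("wrist"); X=cloud(d,P); np.savez("w2.npz",im=im,X=X); cv2.imwrite("pics/w2.png",im[...,::-1])
E
```

```text
6.55 [  10.2    3.5   12.7   99.3    0.  -150.6] [0.5231 0.0939 0.2464] [ 1.7997e+02  5.0000e-02 -1.9270e+01] 0.010798721505245457 [ 0.10244168  0.03775739 -3.88599669] [-0.02325454 -0.03223581 -0.01733403]
```

View pics/w2.png

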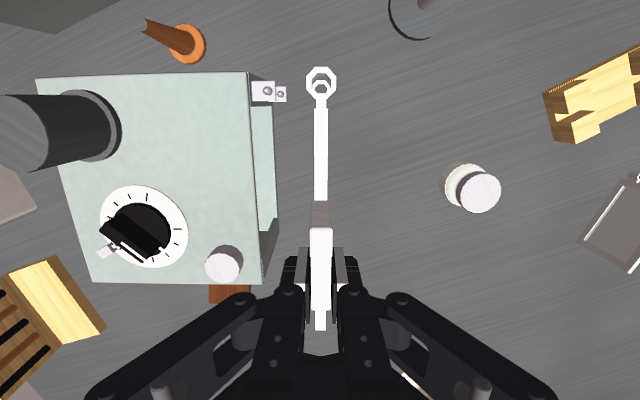

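```bash
cat >> h.py <<'E'
def ray(uv,z,P):
    p=cv2.undistortPoints(np.array(uv,float).reshape(-1,1,2),np.array(P["K"]),np.array([P["k1"],0,0,0.]))[:,0]
    R=np.array(P["R"]); c=-R.T@P["t"]; d=np.c_[p,np.ones(len(p))]@R; s=(z-c[2])/d[:,2]; return (c+d*s[:,None])*1000
E
python3 - <<'E'
from h import *
D=np.load("w2.npz"); X=D["X"]; im=D["im"]; z=X[...,2]; v,u=np.mgrid[:400,:640]; P=bot.camera_params("wrist")
# roof front edge
e=[]
for r in range(85,275,5):
    c=np.where((z[r]>.134)&(z[r]<.145)&(u[r]>180)&(u[r]<272))[0]
    if len(c): e.append(X[r,c.max()]*1000)
e=np.array(e); 
e=e[(e[:,2]>137)]; A=cv2.fitLine(e[:,:2].astype(np.float32),cv2.DIST_HUBER,0,.01,.01).ravel(); print("edge dir deg",np.degrees(np.arctan2(A[1],A[0])),A[2:],len(e))
m=((u<275)&(z>.137)&(z<.1435)&(v>60)&(v<290)).astype(np.uint8); m=cv2.morphologyEx(cv2.morphologyEx(m,cv2.MORPH_CLOSE,np.ones((5,5))),cv2.MORPH_OPEN,np.ones((31,31)))>0
print(cv2.minAreaRect((X[m&(z>.13)&(z<.15)][:,:2]*1000).astype(np.float32)))
s=(u>298)&(u<342)&(v>60)&(v<105)&(z>.226)&(z<.246); q=X[s]*1000; print("ring",len(q),q.mean(0),cv2.minEnclosingCircle(q[:,:2].astype(np.float32)), "pix",u[s].mean(),v[s].mean())
T=bot.get_obs()["ee_pos"][:2]*1000; y=np.radians(70.73); print("pred socket",T+np.array([94*np.sin(y),-94*np.cos(y)]))
print("pin hi",ray([[267,91]],.136,P),"pin lo",ray([[280,95]],.046,P))
a=cv2.resize(im[55:115,240:345],None,fx=7.5,fy=7.5,interpolation=2); cv2.imwrite("pics/c2.png",a[...,::-1])
E
```

```text
edge dir deg -19.449654 [591.5562  139.99393] 4
((580.8672485351562, 249.69667053222656), (199.1824188232422, 220.1835174560547), 70.04679870605469)
ring 557 [613.66409831  63.17760995 233.07222087] ((612.9989013671875, 63.522056579589844), 10.393259048461914) pix 320.60143626570914 84.25852782764811
pred socket [612.62960424  64.55213272]
pin hi [[630.66021448 110.06791208 136.        ]] pin lo [[629.8949084  110.93583891  46.        ]]
```

View pics/c2.png

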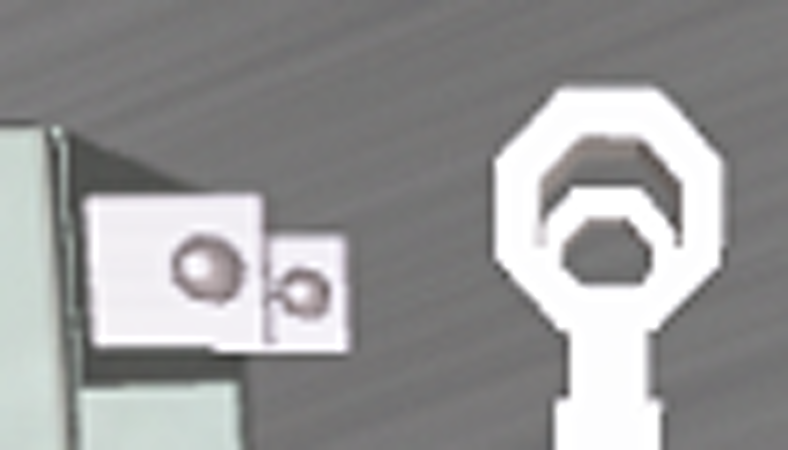

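```bash
python3 - <<'E'
from h import *
P=bot.camera_params("wrist")
print("hi tip/foot",ray([[265.5,90.3]],.136,P),ray([[268.6,91]],.122,P))
print("lo tip/foot",ray([[278.6,94]],.046,P),ray([[280.9,94.3]],.032,P))
for zz in (.234,.236,.238): print("ring hi",ray([[321.1,81.7]],zz,P))
print("lo ring top edge (8.5 from axis)",ray([[320.9,79.9]],.146,P))
R=np.array(P["R"]); print("cam",-R.T@P["t"])
E
```

```text
hi tip/foot [[631.66118895 111.11016892 136.        ]] [[631.49634105 110.79447731 122.        ]]
lo tip/foot [[631.50800141 112.0957055   46.        ]] [[631.26764309 111.22811901  32.        ]]
ring hi [[615.6396842  64.1308617 234.       ]]
ring hi [[615.51202304  64.17763374 236.        ]]
ring hi [[615.38436189  64.22440578 238.        ]]
lo ring top edge (8.5 from axis) [[622.67176087  61.75989037 146.        ]]
cam [0.60449199 0.06821511 0.40864501]
```

Call:
step_arm:
  targets:
    - [0,[0,0,-10],[0,0,0]]
    - [0,[0,0,-25],[0,0,0]]
    - [0,[0,0,-40],[0,0,0]]
    - [0,[0,0,-55],[0,0,0]]
    - [0,[0,0,-65],[0,0,0]]
    - [0,[0,0,-70],[0,0,0]]
    - [0,[0,0,-70],[0,0,0]]

```text
time: 7.3
ee_pos: [0.5227, 0.0925, 0.1764]
tcp_rot: [180.0, 0.0, -19.4]
wrist_force: [-0.3, -0.0, -3.7]
opening: 0.0108
grasp_force: 49.5
```

Call:
step_arm:
  targets:
    - [0,[3,8,0],[0,0,0]]
    - [0,[6,17,0],[0,0,0]]
    - [0,[9,26,0],[0,0,0]]
    - [0,[12,35,0],[0,0,0]]
    - [0,[14,42,0],[0,0,0]]
    - [0,[16,47,0],[0,0,0]]
    - [0,[16,47,0],[0,0,0]]
    - [0,[16,47,0],[0,0,0]]

```text
time: 8.1
ee_pos: [0.5392, 0.1398, 0.1769]
tcp_rot: [180.0, 0.0, -19.3]
wrist_force: [0.5, -0.6, -3.8]
opening: 0.0105
grasp_force: 49.5
```

```bash
python3 - <<'E'
from h import *
o=bot.get_obs(); print(o["time"],np.round(o["ee_pos"],4),np.round(o["tcp_rot"],2),o["wrist_force"],o["torque"])
im,d,P=shot("wrist"); np.savez("w3.npz",im=im,X=cloud(d,P))
T=o["ee_pos"]; y=np.radians(70.7); dy=np.array([-np.sin(y),np.cos(y),0])
pin=np.array([.6314,.1112,0])
for n,p in (("pinhi tip",pin+[0,0,.136]),("pinlo tip",pin+[0,0,.046])): print(n,proj(p,P))
a=cv2.resize(im[50:120,270:370],None,fx=8,fy=8,interpolation=2); cv2.imwrite("pics/c3.png",a[...,::-1])
E
```

```text
8.1 [0.5392 0.1398 0.1769] [ 1.7998e+02  1.0000e-02 -1.9320e+01] [ 0.47725389 -0.57376038 -3.7554251 ] [ 0.001147   -0.00491059  0.05407423]
pinhi tip [[316.73226313  85.68474034]]
pinlo tip [[317.91035223  91.32891084]]
```

View pics/c3.png

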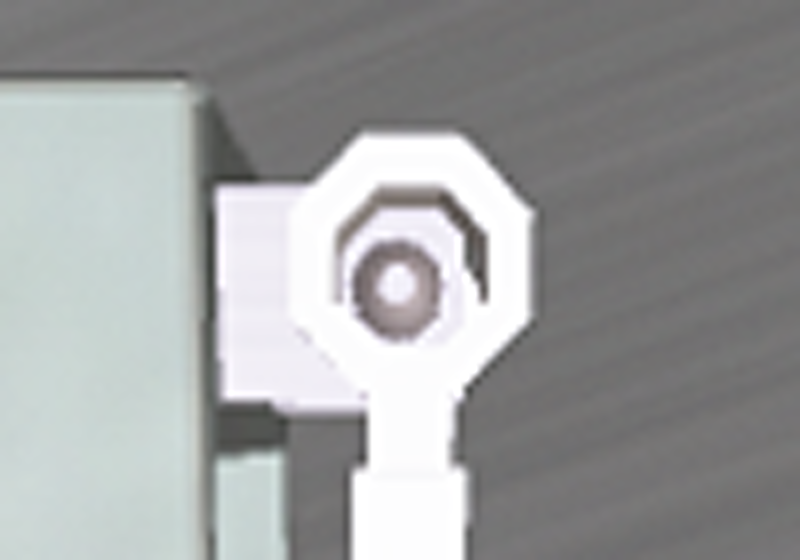

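```bash
python3 - <<'E'
from h import *
P=bot.camera_params("wrist")
r=ray([[321.6,81.6]],.166,P)[0]; R=np.array(P["R"])
print("ring",r,"cam",-R.T@P["t"]); 
for z in (136,122): print("aligned pin would be at",z,proj(np.r_[r[:2],z]/1000,P))
for z in (.136,): print("tip seen",ray([[319.6,85.6]],z,P))
print("foot ring (pin base centre)",ray([[319.9,85.9]],.125,P))
E
```

```text
ring [630.78464029 107.89743284 166.        ] cam [0.61960249 0.11243423 0.33967815]
aligned pin would be at 136 [[321.44274712  84.94324207]]
aligned pin would be at 122 [[321.38444484  86.18312074]]
tip seen [[630.80112589 109.18791074 136.        ]]
foot ring (pin base centre) [[631.14995272 108.87973769 125.        ]]
```

Looking down through the socket ring (centre at (321.6,81.6)), the upper pin tip is visible at (319.6,85.6). It is about 1.2 mm off axis towards the hood, so I'm correcting that and lowering.

Call:
step_arm:
  targets:
    - [0,[0.4,1.2,0],[0,0,0]]
    - [0,[0.4,1.2,-3],[0,0,0]]
    - [0,[0.4,1.2,-6],[0,0,0]]
    - [0,[0.4,1.2,-9],[0,0,0]]
    - [0,[0.4,1.2,-11],[0,0,0]]
    - [0,[0.4,1.2,-13],[0,0,0]]
    - [0,[0.4,1.2,-14],[0,0,0]]
    - [0,[0.4,1.2,-14],[0,0,0]]

```text
time: 8.95
ee_pos: [0.5395, 0.141, 0.1628]
tcp_rot: [180.0, 0.0, -19.3]
wrist_force: [0.3, 0.0, -3.8]
opening: 0.0103
grasp_force: 49.5
```

Call:
step_arm:
  targets:
    - [0,[0,0,-2],[0,0,0]]
    - [0,[0,0,-4],[0,0,0]]
    - [0,[0,0,-5.5],[0,0,0]]
    - [0,[0,0,-7],[0,0,0]]
    - [0,[0,0,-8],[0,0,0]]
    - [0,[0,0,-9],[0,0,0]]
    - [0,[0,0,-9],[0,0,0]]

```text
time: 9.65
ee_pos: [0.5396, 0.141, 0.1538]
tcp_rot: [180.0, 0.0, -19.3]
wrist_force: [-0.3, -0.1, -3.8]
opening: 0.0107
grasp_force: 49.5
```

Call:
step_arm:
  targets:
    - [0,[0,0,-0.5],[0,0,0]]
    - [0,[0,0,-1],[0,0,0]]
    - [0,[0,0,-1.5],[0,0,0]]
    - [0,[0,0,-2],[0,0,0]]
    - [0,[0,0,-2],[0,0,0]]

```text
time: 10.15
ee_pos: [0.5395, 0.1411, 0.1524]
tcp_rot: [-180.0, -0.0, -19.3]
wrist_force: [-2.8, 0.5, 0.5]
opening: 0.0107
grasp_force: 50.1
```

The guard is seated: contact came at the predicted height and the weight is off the wrist. I'm releasing and retreating upward.

Call:
step_arm:
  targets:
    - [0.15,[0,0,0],[0,0,0]]
    - [0.25,[0,0,0],[0,0,0]]
    - [0.4,[0,0,0],[0,0,0]]
    - [0.4,[0,0,0],[0,0,0]]
    - [0.4,[0,0,0],[0,0,0]]
    - [0.4,[0,0,15],[0,0,0]]
    - [0.4,[0,0,40],[0,0,0]]
    - [0.4,[0,0,75],[0,0,0]]

```text
time: 10.95
ee_pos: [0.539, 0.1409, 0.2264]
tcp_rot: [179.9, 0.1, -19.3]
wrist_force: [0.7, -0.7, 0.5]
opening: 0.0342
grasp_force: 0.0
```

Call:
step_arm:
  targets:
    - [0.4,[0,0,25],[0,0,0]]
    - [0.4,[0,0,45],[0,0,0]]
    - [0.4,[0,0,45],[0,0,0]]

```text
time: 11.25
ee_pos: [0.5404, 0.1412, 0.2749]
tcp_rot: [-179.9, -0.2, -19.3]
wrist_force: [0.4, -1.1, 0.5]
opening: 0.0342
grasp_force: 0.0
```

```bash
python3 - <<'E'
from h import *
o=bot.get_obs(); print(o["time"],np.round(o["q"],1),np.round(o["ee_pos"],4),np.round(o["tcp_rot"],2),o["opening"],o["wrist_force"])
im,d,P=shot("wrist"); X=cloud(d,P); np.savez("w4.npz",im=im,X=X); z=X[...,2]
q=X[(np.hypot(X[...,0]-.54,X[...,1]-.141)<.06)&(z>.18)&(z<.2)]*1000
print("tab top",len(q),q.mean(0),cv2.minAreaRect(q[:,:2].astype(np.float32)))
q=X[(np.hypot(X[...,0]-.549,X[...,1]-.283)<.045)&(z>.17)&(z<.185)]*1000
print("bar",len(q),q.mean(0),cv2.minAreaRect(q[:,:2].astype(np.float32)))
h,y=np.array([579.5,250]),np.radians(70.4); c=h+[20*np.cos(y)-40*np.sin(y),20*np.sin(y)+40*np.cos(y)]; print("dial pred",c)
it,dt,Pt=shot("top")
a=cv2.resize(im[30:330,0:400],(560,420),interpolation=2)
b=cv2.resize(it[140:212,138:210],(420,420),interpolation=2)[:,:240*0+420]
cv2.imwrite("pics/c4.png",np.hstack([a,b])[:, :, ::-1][:, :980]) if 0 else cv2.imwrite("pics/c4.png",cv2.resize(np.hstack([a,b]),(800,343),interpolation=3)[...,::-1])
E
```

```text
11.25 [  14.6    8.    20.9  102.6    0.  -146. ] [0.5404 0.1412 0.2749] [-179.86   -0.21  -19.33] 0.034231367569324336 [ 0.37691414 -1.08507518  0.45616187]
tab top 651 [540.46019381 141.90296941 184.15694168] ((539.4038696289062, 142.29220581054688), (11.637449264526367, 49.913387298583984), 70.82177734375)
bar 668 [550.14812441 280.75983179 173.62737546] ((549.2474365234375, 281.25299072265625), (51.07966995239258, 15.174922943115234), 26.35481834411621)
dial pred [548.52673328 282.25921185]
```

View pics/c4.png

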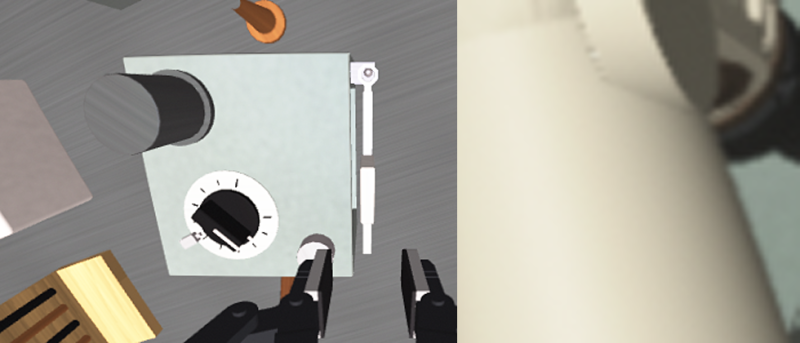

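```bash
python3 - <<'E'
from h import *
D=np.load("w4.npz"); X=D["X"]*1000; im=D["im"].astype(int)
z=X[...,2]; c=np.array([549,281.8]); r=np.hypot(X[...,0]-c[0],X[...,1]-c[1]); th=np.degrees(np.arctan2(X[...,1]-c[1],X[...,0]-c[0]))
q=X[(np.hypot(X[...,0]-540,X[...,1]-141)<60)&(z>170)]; print("tab z pct",np.percentile(q[:,2],[50,80,95]))
b=(r<32)&(z>168); print("bar z",np.percentile(z[b],[10,50,90]))
w=b&(im.min(-1)>150); p=X[w][:,:2]-c; print("white",w.sum(),p.mean(0),p[np.argmin(p@p.mean(0))],p[np.argmax(p@p.mean(0))],"dir",np.degrees(np.arctan2(*p.mean(0)[::-1])), "rect",cv2.minAreaRect(p.astype(np.float32)))
for lo in (143.5,145,146.5):
    t=(r>40)&(r<62)&(z>lo)&(z<165); t=t&(np.hypot(X[...,0]-484,X[...,1]-214)>30); print("tab",t.sum(),"r",r[t].mean(),"mean",X[t].mean(0),"ang",np.degrees(np.arctan2(*(X[t][:,:2].mean(0)-c)[::-1])),np.percentile(th[t],[5,95]))
# scale plate centre
s=(r<56)&(z>138)&(z<147)&(im.min(-1)>190); print("plate",cv2.minEnclosingCircle(X[s&(r<50)][:,:2].astype(np.float32)))
g=np.full((420,420,3),0,np.uint8) # orthographic view of the dial: 3px/mm, x up, y left
k=(r<70); i=np.clip((210-3*(X[k][:,0]-c[0])),0,419).astype(int); j=np.clip(210-3*(X[k][:,1]-c[1]),0,419).astype(int)
g[i,j]=im[k]; g=cv2.dilate(g,np.ones((4,4))); cv2.imwrite("pics/ortho.png",g[...,::-1])
E
```

```text
tab z pct [368.58073042 380.04707612 386.30361612]
bar z [170.77394767 173.73695276 174.73897177]
white 109 [-9.39474675 -3.92358876] [23.01895493 10.92960475] [-23.53717184  -9.98752511] dir -157.3328060618298 rect ((-1.568450927734375, 2.6019372940063477), (50.9983024597168, 11.129660606384277), 31.08942985534668)
tab 131 r 48.28182655366293 mean [541.85471417 329.45979905 147.39955097] ang 98.52643413849407 [ 93.18072345 104.30948342]
tab 117 r 48.93716715381718 mean [541.76057853 330.1073007  147.77596185] ang 98.52302423537887 [ 93.20296712 104.22772416]
tab 105 r 49.58787302894878 mean [541.53649555 330.73543443 148.00333295] ang 98.67177484446518 [ 93.55737948 104.28061636]
plate ((549.0513916015625, 281.76025390625), 49.989898681640625)
```

View pics/ortho.png

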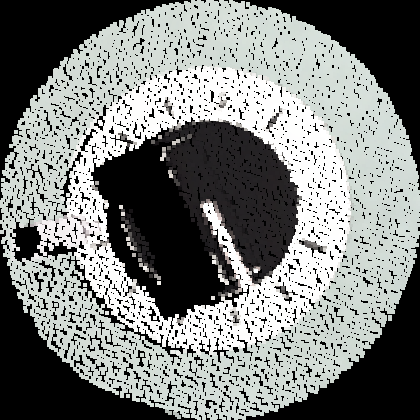

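The ortho view shows the pointer line running from the dial centre (207,205) to (255,283), at about -151° world, with the set tab at (45,235), about 98.5°. That needs roughly a 110° clockwise turn, which is within the stated 0.7–3.2 rad.

Call:
step_arm:
  targets:
    - [0.5,[1,10,0],[0,0,-0.12]]
    - [0.5,[2,20,0],[0,0,-0.24]]
    - [0.5,[3,30,0],[0,0,-0.36]]
    - [0.5,[4,45,0],[0,0,-0.48]]
    - [0.5,[5,60,0],[0,0,-0.6]]
    - [0.5,[6,75,0],[0,0,-0.72]]
    - [0.5,[7,90,0],[0,0,-0.84]]
    - [0.5,[8,105,0],[0,0,-0.96]]

```text
time: 12.15
ee_pos: [0.5473, 0.2465, 0.2703]
tcp_rot: [179.9, -0.0, -74.6]
wrist_force: [0.2, -0.1, -0.2]
opening: 0.043
grasp_force: 0.0
```

Call:
step_arm:
  targets:
    - [0.5,[1,8,0],[0,0,-0.12]]
    - [0.5,[1,16,0],[0,0,-0.24]]
    - [0.5,[1,24,0],[0,0,-0.36]]
    - [0.5,[1,32,0],[0,0,-0.48]]
    - [0.5,[1,36,0],[0,0,-0.6]]
    - [0.5,[1,36,0],[0,0,-0.72]]
    - [0.5,[1,36,0],[0,0,-0.84]]
    - [0.5,[1,36,0],[0,0,-0.96]]

```text
time: 12.95
ee_pos: [0.5483, 0.2819, 0.2702]
tcp_rot: [179.9, -0.1, -129.6]
wrist_force: [1.8, 0.7, 0.8]
opening: 0.0428
grasp_force: 0.0
```

Call:
step_arm:
  targets:
    - [0.5,[0,0,0],[0,0,-0.12]]
    - [0.5,[0,0,0],[0,0,-0.24]]
    - [0.5,[0,0,0],[0,0,-0.36]]
    - [0.5,[0,0,0],[0,0,-0.38]]
    - [0.5,[0,0,0],[0,0,-0.38]]

```text
time: 13.45
ee_pos: [0.5484, 0.2819, 0.271]
tcp_rot: [180.0, -0.1, -151.0]
wrist_force: [0.5, 0.0, -0.2]
opening: 0.0427
grasp_force: 0.0
```

```bash
cat > dial.py <<'E'
from h import *
import sys
o=bot.get_obs(); print(o["time"],np.round(o["q"],1),np.round(o["ee_pos"],4),np.round(o["tcp_rot"],2),o["opening"])
im,d,P=shot("wrist"); X=cloud(d,P)*1000; z=X[...,2]; im=im.astype(int)
c=np.array([549,281.8]); r=np.hypot(X[...,0]-c[0],X[...,1]-c[1])
b=(r<32)&(z>171)&(z<180); print("bar z",np.median(z[b]),b.sum(),cv2.minAreaRect(X[b][:,:2].astype(np.float32)))
w=b&(im.min(-1)>130); p=X[w][:,:2]
if len(p): l=cv2.fitLine(p.astype(np.float32),cv2.DIST_HUBER,0,.01,.01).ravel(); print("white",len(p),p.mean(0)-c,"deg",np.degrees(np.arctan2(l[1],l[0])))
t=(r>40)&(r<62)&(z>145.5)&(z<160)&(np.hypot(X[...,0]-484,X[...,1]-214)>30); print("tab",t.sum(),X[t].mean(0),"ang",np.degrees(np.arctan2(*(X[t][:,:2].mean(0)-c)[::-1])))
cv2.imwrite("pics/%s.png"%sys.argv[1],im[...,::-1].astype(np.uint8))
E
python3 dial.py d1
```

```text
13.45 [ 27.2  17.   31.  104.1  -0.   -1.8] [0.5484 0.2819 0.271 ] [ 1.8000e+02 -8.0000e-02 -1.5098e+02] 0.04265118658897118
bar z 173.6618702713062 716 ((548.5897216796875, 281.6415710449219), (50.164730072021484, 14.003890037536621), 26.286710739135742)
white 101 [-10.37824592  -5.01924727] deg 26.53129
tab 145 [541.23704339 331.09888913 147.74860916] ang 98.94872322148846
```

Call:
step_arm:
  targets:
    - [0.5,[0,0,-25],[0,0,-0.045]]
    - [0.5,[0,0,-55],[0,0,-0.045]]
    - [0.5,[0,0,-80],[0,0,-0.045]]
    - [0.5,[0,0,-100],[0,0,-0.045]]
    - [0.5,[0,0,-112],[0,0,-0.045]]
    - [0.5,[0,0,-116],[0,0,-0.045]]
    - [0.5,[0,0,-116],[0,0,-0.045]]
    - [0.3,[0,0,-116],[0,0,-0.045]]

```text
time: 14.3
ee_pos: [0.549, 0.2822, 0.1571]
tcp_rot: [-180.0, 0.1, -153.7]
wrist_force: [-0.0, 0.1, 0.7]
opening: 0.0292
grasp_force: 0.0
```

Call:
step_arm:
  targets:
    - [0.2,[0,0,0],[0,0,0]]
    - [0.1,[0,0,0],[0,0,0]]
    - [0,[0,0,0],[0,0,0]]
    - [0,[0,0,0],[0,0,0]]
    - [0,[0,0,0],[0,0,0]]
  force: 40

```text
time: 14.8
ee_pos: [0.5486, 0.2821, 0.156]
tcp_rot: [180.0, 0.0, -153.7]
wrist_force: [-0.4, -0.5, 0.3]
opening: 0.0001
grasp_force: 0.0
```

```bash
python3 dial.py d2
```

```text
14.8 [27.2 13.5 13.9 90.3  0.   0.9] [0.5486 0.2821 0.156 ] [ 180.      0.   -153.69] 0.00010425063338281165
bar z 173.7165774941804 762 ((535.3787841796875, 274.79351806640625), (20.587472915649414, 14.151140213012695), 28.117467880249023)
white 149 [-14.94554555  -7.48892577] deg 26.265543
tab 355 [541.28373815 331.25264795 147.68679936] ang 98.86854091818473
```

View pics/d2.png

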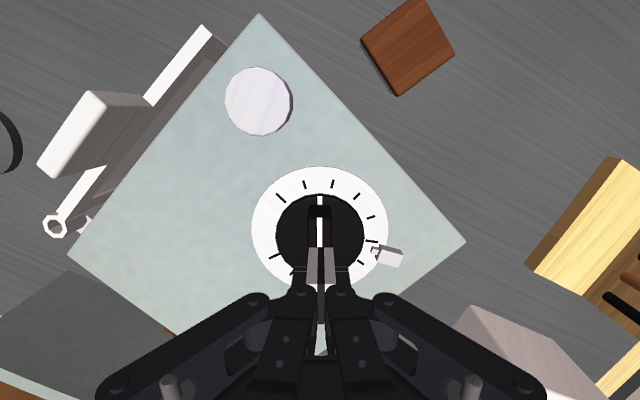

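```bash
python3 - <<'E'
from h import *
P=bot.camera_params("wrist"); o=bot.get_obs(); print(proj(o["ee_pos"],P), proj([.549,.282,.176],P),proj([.549,.282,.15],P),o["opening"],o["grasp_force"])
im,d,P=shot("wrist"); X=cloud(d,P)*1000
for v in (200,206,212,230,246,250,254,260,270,280):
  for u in (312,316,320,324,328): print((u,v),np.round(X[v,u]),im[v,u],end=" | ")
  print()
E
```

```text
[[319.85163553 243.08955122]] [[319.47469318 259.76226434]] [[319.58390575 239.30256001]] 0.0001026538420056507 0.0
(312, 200) [528. 266. 147.] [30 28 31] | (316, 200) [526. 268. 148.] [17 15 17] | (320, 200) [525. 270. 148.] [255 255 254] | (324, 200) [524. 273. 147.] [29 27 29] | (328, 200) [523. 275. 148.] [33 30 33] | 
(312, 206) [529. 267. 154.] [14 14 15] | (316, 206) [528. 269. 154.] [15 15 15] | (320, 206) [527. 271. 153.] [10  9 11] | (324, 206) [526. 273. 154.] [17 15 16] | (328, 206) [525. 276. 153.] [14 13 14] | 
(312, 212) [530. 267. 163.] [17 15 16] | (316, 212) [528. 270. 163.] [15 14 15] | (320, 212) [527. 271. 165.] [15 13 16] | (324, 212) [526. 274. 163.] [16 13 15] | (328, 212) [525. 276. 164.] [15 12 12] | 
(312, 230) [535. 271. 173.] [29 27 29] | (316, 230) [534. 273. 173.] [10  7  9] | (320, 230) [533. 274. 175.] [255 255 254] | (324, 230) [532. 276. 174.] [30 27 29] | (328, 230) [531. 279. 174.] [31 28 30] | 
(312, 246) [544. 275. 173.] [24 22 25] | (316, 246) [543. 277. 173.] [9 7 9] | (320, 246) [542. 279. 175.] [255 255 255] | (324, 246) [541. 281. 174.] [24
[... 431 characters left out ...]
 124 125] | (328, 254) [538. 282. 187.] [123 118 119] | 
(312, 260) [541. 274. 195.] [124 119 120] | (316, 260) [541. 276. 194.] [127 121 122] | (320, 260) [540. 278. 194.] [23 21 22] | (324, 260) [539. 280. 193.] [99 93 96] | (328, 260) [537. 281. 195.] [124 119 121] | 
(312, 270) [541. 274. 203.] [125 118 120] | (316, 270) [541. 276. 202.] [130 124 125] | (320, 270) [540. 278. 203.] [24 23 23] | (324, 270) [539. 280. 202.] [69 65 68] | (328, 270) [538. 281. 203.] [124 118 119] | 
(312, 280) [541. 275. 211.] [124 118 119] | (316, 280) [540. 276. 212.] [131 125 126] | (320, 280) [539. 278. 211.] [23 21 22] | (324, 280) [539. 280. 210.] [37 35 36] | (328, 280) [538. 281. 212.] [124 118 120] |
```

The fingers shut above the bar: the depth image puts the visible tips at z≈182, while the bar top is at 176. I'm reopening and going lower in small, force-checked steps.

Call:
step_arm:
  targets:
    - [0.2,[0,0,0],[0,0,0]]
    - [0.4,[0,0,0],[0,0,0]]
    - [0.4,[0,0,0],[0,0,0]]
    - [0.4,[0,0,-2],[0,0,0]]
    - [0.4,[0,0,-4],[0,0,0]]
    - [0.4,[0,0,-6],[0,0,0]]
    - [0.4,[0,0,-8],[0,0,0]]
    - [0.4,[0,0,-8],[0,0,0]]

```text
time: 15.7
ee_pos: [0.5485, 0.282, 0.1475]
tcp_rot: [-180.0, -0.0, -153.7]
wrist_force: [0.3, 1.0, 1.0]
opening: 0.0345
grasp_force: 0.0
```

```bash
python3 - <<'E'
from h import *
o=bot.get_obs(); print(o["ee_pos"],o["opening"],o["wrist_force"])
im,d,P=shot("wrist"); X=cloud(d,P)*1000
for u in (285,290,295,300,340,345,350,355): print(u,[(v,*np.round(X[v,u]).astype(int)) for v in range(240,290,6)])
E
```

```text
[0.54845912 0.28195187 0.14751031] 0.03447199026665279 [0.32389187 1.01160958 0.95770161]
285 [(240, np.int64(556), np.int64(261), np.int64(148)), (246, np.int64(561), np.int64(263), np.int64(147)), (252, np.int64(548), np.int64(261), np.int64(177)), (258, np.int64(547), np.int64(262), np.int64(184)), (264, np.int64(547), np.int64(263), np.int64(189)), (270, np.int64(549), np.int64(264), np.int64(190)), (276, np.int64(552), np.int64(265), np.int64(191)), (282, np.int64(555), np.int64(266), np.int64(192)), (288, np.int64(557), np.int64(267), np.int64(193))]
290 [(240, np.int64(555), np.int64(264), np.int64(148)), (246, np.int64(559), np.int64(266), np.int64(148)), (252, np.int64(563), np.int64(268), np.int64(147)), (258, np.int64(554), np.int64(266), np.int64(169)), (264, np.int64(557), np.int64(268), np.int64(171)), (270, np.int64(560), np.int64(269), np.int64(171)), (276, np.int64(564), np.int64(271), np.int64(171)), (282, np.int64(566), np.int64(272), np.int64(174)), (288, np.int64(593), np.int64(280), np.int64(141))]
295 [(240, np.int64(553), np.int64(267), np.int64(148)), (246, n
[... 2073 characters left out ...]
6), np.int64(147)), (270, np.int64(557), np.int64(308), np.int64(148)), (276, np.int64(566), np.int64(314), np.int64(140)), (282, np.int64(570), np.int64(316), np.int64(140)), (288, np.int64(574), np.int64(318), np.int64(141))]
355 [(240, np.int64(537), np.int64(301), np.int64(148)), (246, np.int64(540), np.int64(303), np.int64(148)), (252, np.int64(531), np.int64(294), np.int64(178)), (258, np.int64(532), np.int64(293), np.int64(183)), (264, np.int64(534), np.int64(294), np.int64(186)), (270, np.int64(536), np.int64(295), np.int64(187)), (276, np.int64(538), np.int64(297), np.int64(188)), (282, np.int64(541), np.int64(298), np.int64(189)), (288, np.int64(544), np.int64(299), np.int64(190))]
```

Call:
step_arm:
  targets:
    - [0.4,[0,0,-3],[0,0,0]]
    - [0.4,[0,0,-6],[0,0,0]]
    - [0.4,[0,0,-9],[0,0,0]]
    - [0.4,[0,0,-11],[0,0,0]]
    - [0.4,[0,0,-11],[0,0,0]]

```text
time: 16.25
ee_pos: [0.5485, 0.2819, 0.1365]
tcp_rot: [-180.0, -0.0, -153.7]
wrist_force: [-0.5, -0.5, -0.3]
opening: 0.0341
grasp_force: 0.0
```

Call:
step_arm:
  targets:
    - [0.3,[0,0,0],[0,0,0]]
    - [0.2,[0,0,0],[0,0,0]]
    - [0.1,[0,0,0],[0,0,0]]
    - [0,[0,0,0],[0,0,0]]
    - [0,[0,0,0],[0,0,0]]
    - [0,[0,0,0],[0,0,0]]
  force: 40

```text
time: 16.85
ee_pos: [0.549, 0.2815, 0.1374]
tcp_rot: [-179.9, 0.0, -153.7]
wrist_force: [1.9, -5.3, 2.5]
opening: 0.013
grasp_force: 41.4
```

Call:
step_arm:
  targets:
    - [0,[0,0,0],[0,0,-0.08]]
    - [0,[0,0,0],[0,0,-0.17]]
    - [0,[0,0,0],[0,0,-0.26]]
    - [0,[0,0,0],[0,0,-0.35]]
    - [0,[0,0,0],[0,0,-0.44]]
    - [0,[0,0,0],[0,0,-0.53]]
    - [0,[0,0,0],[0,0,-0.62]]
    - [0,[0,0,0],[0,0,-0.62]]
  force: 50

```text
time: 17.65
ee_pos: [0.549, 0.2815, 0.1374]
tcp_rot: [-180.0, 0.1, 170.6]
wrist_force: [2.5, -4.5, 3.0]
opening: 0.0125
grasp_force: 51.5
```

Call:
step_arm:
  targets:
    - [0,[0,0,0],[0,0,-0.09]]
    - [0,[0,0,0],[0,0,-0.18]]
    - [0,[0,0,0],[0,0,-0.27]]
    - [0,[0,0,0],[0,0,-0.36]]
    - [0,[0,0,0],[0,0,-0.45]]
    - [0,[0,0,0],[0,0,-0.54]]
    - [0,[0,0,0],[0,0,-0.63]]
    - [0,[0,0,0],[0,0,-0.7]]

```text
time: 18.45
ee_pos: [0.5491, 0.2814, 0.1374]
tcp_rot: [180.0, 0.1, 130.4]
wrist_force: [1.2, -5.6, 3.0]
opening: 0.0128
grasp_force: 51.5
```

Call:
step_arm:
  targets:
    - [0,[0,0,0],[0,0,-0.09]]
    - [0,[0,0,0],[0,0,-0.18]]
    - [0,[0,0,0],[0,0,-0.27]]
    - [0,[0,0,0],[0,0,-0.36]]
    - [0,[0,0,0],[0,0,-0.45]]
    - [0,[0,0,0],[0,0,-0.54]]
    - [0,[0,0,0],[0,0,-0.56]]
    - [0,[0,0,0],[0,0,-0.56]]

```text
time: 19.25
ee_pos: [0.5491, 0.2814, 0.1374]
tcp_rot: [179.9, 0.1, 98.5]
wrist_force: [2.2, -5.6, 1.9]
opening: 0.0127
grasp_force: 51.5
```

```bash
python3 dial.py d3
```

```text
19.25 [ 2.720e+01  1.340e+01  1.160e+01  8.820e+01 -1.000e-01  1.087e+02] [0.5491 0.2814 0.1374] [1.7995e+02 6.0000e-02 9.8510e+01] 0.012740881086472694
bar z 173.83855780411835 2698 ((551.9683837890625, 283.93011474609375), (36.744483947753906, 49.43344497680664), 33.120750427246094)
white 300 [-0.98633629 12.56833287] deg -81.57437
tab 539 [541.71998832 332.06408519 147.73515271] ang 98.24114228340038
```

Call:
step_arm:
  targets:
    - [0.15,[0,0,0],[0,0,0]]
    - [0.3,[0,0,0],[0,0,0]]
    - [0.4,[0,0,0],[0,0,0]]
    - [0.4,[0,0,0],[0,0,0]]
    - [0.4,[0,0,15],[0,0,0]]
    - [0.4,[0,0,45],[0,0,0]]
    - [0.4,[0,0,85],[0,0,0]]
    - [0.4,[0,0,125],[0,0,0]]

```text
time: 20.1
ee_pos: [0.5481, 0.2821, 0.2631]
tcp_rot: [-180.0, -0.0, 98.6]
wrist_force: [-0.7, 0.8, 0.5]
opening: 0.0341
grasp_force: 0.0
```

Call:
step_arm:
  targets:
    - [0.4,[0,0,0],[0,0,0]]
    - [0.4,[0,0,10],[0,0,0]]
    - [0.4,[0,0,10],[0,0,0]]
    - [0.4,[0,0,10],[0,0,0]]

```text
time: 20.5
ee_pos: [0.5486, 0.2822, 0.2713]
tcp_rot: [-180.0, -0.0, 98.6]
wrist_force: [0.9, 0.7, 0.1]
opening: 0.0344
grasp_force: 0.0
```

```bash
python3 dial.py d4; python3 - <<'E'
from h import *
o=bot.get_obs(); print(o["qd"],o["wrist_force"])
im,d,P=shot("scene"); X=cloud(d,P)*1000; z=X[...,2]
q=X[(np.hypot(X[...,0]-540,X[...,1]-141)<40)&(z>177)&(z<200)]; print("guard tab",len(q),np.percentile(q[:,2],[50,95]),cv2.minAreaRect(q[:,:2].astype(np.float32)))
D=np.load("scene.npz"); dif=np.abs(im.astype(int)-D["im"]).max(-1)>60
for n,p in dict(jar=(432,-88,60),cup=(392,-444,80),bottle=(718,-237,90),cone=(690,190,60),tin=(484,214,160)).items():
    u,v=proj(np.array(p)/1000,P)[0].astype(int); print(n,(u,v),dif[v-8:v+9,u-8:u+9].mean().round(2))
E
```

```text
20.5 [ 27.2  17.   31.  104.1   0.  108.6] [0.5486 0.2822 0.2713] [-179.97   -0.     98.6 ] 0.034395219338849106
bar z 173.59749714003172 721 ((549.8720092773438, 282.6225280761719), (13.614562034606934, 50.2097282409668), 8.210040092468262)
white 90 [-0.79392177 10.97348389] deg -81.370544
tab 170 [541.74717523 332.1007765  147.70215947] ang 98.2048787827318
[-0.07297919  0.05401843 -0.25881021  0.17535101 -0.07819646  0.12525503] [-0.04183356  0.5241808  -0.60902517]
guard tab 106 [184.52783256 187.41026854] ((539.202880859375, 143.1410675048828), (13.291204452514648, 51.298152923583984), 68.30200958251953)
jar (np.int64(348), np.int64(210)) 0.0
cup (np.int64(272), np.int64(153)) 0.1
bottle (np.int64(242), np.int64(231)) 0.0
cone (np.int64(376), np.int64(320)) 0.0
tin (np.int64(436), np.int64(248)) 0.0
```

```bash
python3 -c "
from workcell import bot
print(bot.job_done())"
```

```text
the job is handed in; nothing more can be done
None
```

I hung the guard on both hinge pins, released it closed, turned the dial to within about 1° of the set tab, and handed the job in at about 20.6 s; no verdict came back.

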